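Free the tight wedge under the drinks dispenser

TASK

The empty drinks dispenser is still propped up at its rear rail by the black rubber wedge; work the wedge loose with small side-to-side pulls until it slides free, so that the dispenser comes down gently to stand level on its own place: a hard straight pull would only drag the dispenser along, and it must not shift on the counter. Then lay the wedge, without dropping it, in the shallow metal tray, flat side down just as it sits now. Leave the jug, the bottle and the steel cup alone.

Things in the scene. Friction and masses are not known exactly. Their poses are not given: they have to be found in the camera images.
- wedge: Black rubber wedge, 150 mm long, 0.25 kg. Origin: centre of its flat underside; x along it to the thin tip, z up. Ramp: 44 mm wide, x = -35 mm (25.6 mm thick) to the tip at x = +75 mm (8 mm thick). At the thick end an upright grip block, x = -75 to -35 mm, 32 mm wide (y), 62 mm high. At the start the rail rests on the ramp 40 mm from the tip. It stands on the bare counter.
- wedge_grip (a point): Point in the middle of the wedge's grip block, 45 mm above the underside (wedge x = -55 mm, 17 mm below the block's top): where to pinch the block across its 32 mm width from above.
- wedge_tip (a point): Middle of the thin tip's edge, at the underside (wedge x = +75 mm).
- strip: Fixed black rubber strip under the dispenser's front feet, 50 x 250 x 3 mm. Frame on the counter: x runs from the rear (wedge side) to the front (tap side); the wedge comes out towards -x. Strip middle at x = +120 mm; rear rail middle at x = -120 mm, y = 0. Deck: x and y within 130 and 110 mm, 66 to 76 mm high; on it a clear round tank, centred at x = +20 mm, 174 mm across, top 298 mm high.
- rail_mid (a point): Lowest point in the middle of the dispenser's rear rail, a 20 mm thick round bar along the strip's y axis (-100 to +100 mm, rubber pads 26 mm across under its ends): 9.6 mm above the counter when the dispenser stands level, about 14.5 mm while propped.
- dispenser (a joint): Tilt of the dispenser about its front feet (rad): about 0.02 while propped on the wedge, 0 when level on all its feet. The rail, 240 mm from the pivot, sinks by itself with the wedge's ramp (0.16 mm per mm drawn out): level after 30 mm, and the tip is out from under the rail after 52 mm.
- feet (a joint): Shift of the dispenser on the counter along the strip's x (m), 0 at the start. It skids when dragged with over 5 N. The rail bears on the wedge with about 33 N (may vary by a third), friction 0.5 to 0.75 above and below: a straight pull drags the dispenser along, but swinging the wedge about the rail, 0.2 rad to either side, lets it creep out 2 to 3 mm a swing with little drag.
- tray: Shallow aluminium tray, fixed, 250 x 170 mm outside (x by y), 25 mm high, walls and floor 5 mm thick. Origin: centre of its underside; long side along its x axis.
- jug: Clear measuring jug, 96 mm across, 125 mm high, handle at its +y side; bystander. Origin: centre of its underside.
- syrup: Amber bottle, 66 mm across, 190 mm high; bystander. Origin: centre of its underside.
- shaker: Steel cup, 84 mm across, 110 mm high; bystander. Origin: centre of its underside.
There are look-alikes about, which are no part of the job. What is meant by the wedge is not pink, and is the larger of those in its own colour.

How it is judged:
On the way:
1. the wedge is out from under the rear rail and the dispenser stands level (value of joint dispenser below 0.004 rad and x of wedge_tip in the frame of strip below -0.132 m), for 0.1 s.
At the end, for the whole second after the job is handed in: The dispenser stands level (tilt under 0.004 rad) within 10 mm of where it stood; the wedge lies at rest on the tray's floor, inside its walls, flat side down (tilt under 0.06 rad, underside under 11 mm above the counter), released (value of joint dispenser below 0.004 rad and height (world z) of wedge below 0.011 m and angle between wedge's own z axis and vertical below 0.06 rad and linear speed of wedge below 0.02 m/s and value of joint feet between -0.01 and 0.01 m and x of wedge in the frame of tray between -0.1 and 0.1 m and y of wedge in the frame of tray between -0.065 and 0.065 m); the robot touches nothing.
It fails at once if the dispenser is dragged or pushed more than 10 mm along the counter (value of joint feet below -0.01 m or value of joint feet above 0.01 m).
It fails at once if the dispenser drops hard (faster than 0.3 rad/s) (velocity of joint dispenser below -0.3 rad/s).
It fails at once if the wedge is let fall more than about 10 mm (contact force between the fingers and wedge below 0.05 N and linear speed of wedge above 0.45 m/s).
It fails at once if the jug, the bottle or the steel cup is moved by more than 25 mm (distance of any of jug, syrup, shaker from where it was at the start of the episode above 0.025 m).
It also fails if it takes over 62 s, if anything falls off the work surface, if the arm or the gripper's body presses on something with over 40 N, if the wrist force passes 120 N, or if a joint passes its speed limit or range.

ROBOT

A 6-joint arm with a two-finger parallel gripper is mounted at the origin on the work surface. World frame = base frame: x ahead of the robot, y to its left, z up, the work surface at z = 0. Lengths are in m, angles in rad, forces in N, time in s.
With the tool pointing down it reaches from about 0.35 to 0.8 m from the base axis. Payload 7.3 kg.
Tool frame: the origin (TCP) lies between the finger pads; the fingertips stand 25 mm ahead of it and the grasp point (between the pads) lies 6 mm ahead of it (r.tip_extent is the distance from the TCP to the fingertips, in m); z points along the fingers, y is the direction in which the jaws open and shut (so a half turn about z gives the same grasp; the last joint's range is limited). The gripper opens to 85 mm and grips with 20 to 120 N. Pads are 22 mm wide; open, the fingers measure 114 mm over their backs; the gripper's body (76 mm by 85 mm) begins 54 mm behind the grasp point. The pads swing forward as they close: fully open they stand 13 mm farther back than shut.
Start: joints at [1.053, 0.342, 1.524, -0, 1.275, -0.146], TCP at [0.191, 0.489, 0.256] pointing down, gripper open.
Joint ranges: [-2.53, 2.53], [-0.77, 2.02], [0.04, 2.7], [-1, 4.14], [0.28, 2.66], [-3.11, 3.11]. Speed limits (rad/s): [2.57, 2.57, 3.14, 3.14, 3.14, 3.14].

INTERFACE

Orientations are given as a unit quaternion [x, y, z, w].
In Python, from workcell import r, command_gripper, optics gives the robot as it stands. The module is installed in compiled form; this text tells all that it offers. Calls block until the motion is done:
- r.reach(position, orientation): joint-space move of the TCP to a pose.
- r.move_straight(position, orientation=None, speed=0.15, max_force=None): straight line of the TCP; orientation=None keeps the orientation; speed is the mean speed in m/s. With max_force (N) it stops when the force on the tool has changed by that much, and returns True; else False.
- r.movej(angles): joint-space move.
- command_gripper(opening, force=None): finger opening in m; force is the grip in N (None keeps the last); returns when the fingers have stopped.
- r.hold(seconds).
- r.solve_ik(position, orientation): joint angles nearest the present ones, or None.
- r.read_state(): the state.
- optics.get_image(name): name is "side" or "top"; returns (picture, depth): 480x640x3 uint8, red, green, blue; 480x640 float32, m along the optical axis (not along the pixel's ray), 0 where there is no reading.
- optics.camera_model(name): a dict with "K" (3x3 intrinsics, pixels), "k1" (the pictures are not rectified: a ray, as slopes to the right and down, at radius r is drawn at 1 + k1 r^2 times it, then the intrinsics apply), "R" (3x3) and "t" (3): a world point X has camera coordinates R X + t. Camera axes: x right, y down, z forward; pixel columns grow to the right and rows downward; lengths in m; the calibration is good to about 2 mm. A picture is of the moment at which its call begins. camera_model takes no time and is no camera call.
A pose or a line that the arm cannot do raises r.PlanningError and nothing moves.
- r.finish_job(): hands the job in, once; it reports no verdict.
The state is a dict: "time_s": time; "joint_positions": joint angles; "dq": joint speeds; "tau": joint torques, N m; "eef_pos": TCP position; "eef_rot": TCP orientation; "contact_force": force on the tool from outside, world axes, zero at the start; "torque": the same for the moment, N m; "grip_width": finger opening in m.
Only numpy, scipy, OpenCV 4.12 (cv2) and the standard library are available. Lean on these libraries where they do the work, as an engineer would, in place of code of your own. Each camera call takes 0.05 s, during which the arm holds its last target.

## Working session

There is one attempt and no reset: what is moved stays moved. The work goes in short steps, each a Python script; the robot and the scene stay as the last script left them, time stands still between calls to the robot, and variables do not carry over. Pictures are saved under pics/ and viewed, and the job is handed in when it is done.

```bash
mkdir -p pics; ls; python3 - <<'E'
from workcell import r, command_gripper, optics
import cv2, numpy as np
for n in ("side","top"):
    im,d=optics.get_image(n); cv2.imwrite(f"pics/{n}0.png",im[:,:,::-1]); np.savez(f"{n}0.npz",im=im,d=d)
    c=optics.camera_model(n); print(n,np.round(c["K"],1).tolist(),c["k1"],np.round(c["R"],4).tolist(),np.round(c["t"],4))
s=r.read_state(); print(s["time_s"],s["eef_pos"],s["eef_rot"],s["grip_width"],s["contact_force"],r.tip_extent)
E
```

```text
pics
side [[489.0, 0.0, 323.9], [0.0, 489.0, 243.5], [0.0, 0.0, 1.0]] 0.019956691721330865 [[0.061, -0.9981, -0.0032], [-0.5993, -0.0341, -0.7998], [0.7982, 0.0507, -0.6003]] [-0.0586  0.368   0.587 ]
top [[523.7, 0.0, 318.2], [0.0, 523.7, 242.7], [0.0, 0.0, 1.0]] -0.09407262544275773 [[-0.0167, -0.9998, -0.0148], [-0.9948, 0.0181, -0.1005], [0.1007, 0.013, -0.9948]] [0.0169 0.5366 1.2877]
0.1 [0.19055135 0.48887307 0.25570793] [ 1.84830589e-01  9.82770171e-01 -6.26013234e-04 -2.31392340e-04] 0.0855158044818092 [ 0.4393823  -0.29832237  0.35091151] 0.025
```

View pics/side0.png

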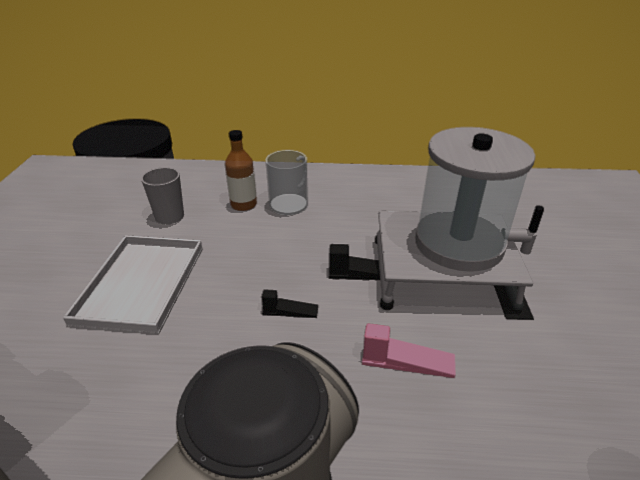

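View pics/top0.png

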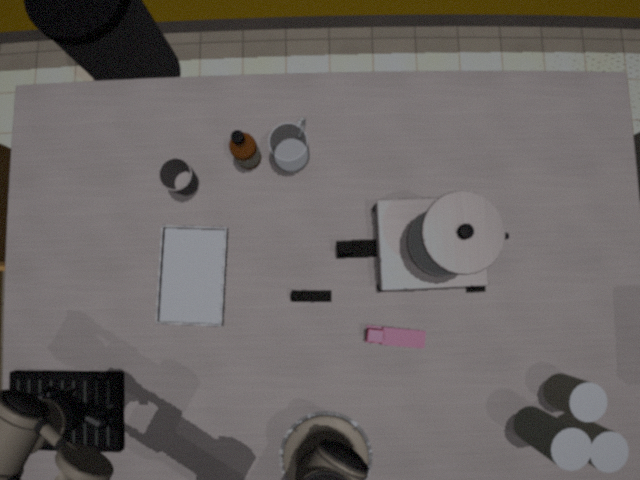

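```bash
cat > h.py <<'E'
import numpy as np, cv2
from workcell import r, command_gripper, optics
def ray(n,uv):
    c=optics.camera_model(n); K=np.array(c["K"]);k=c["k1"]
    d=np.array([(uv[0]-K[0,2])/K[0,0],(uv[1]-K[1,2])/K[1,1]]); s=d.copy()
    for _ in range(30): s=d/(1+k*(s@s))
    R=np.array(c["R"]);t=np.array(c["t"])
    return -R.T@t, R.T@np.array([s[0],s[1],1.])
def onplane(n,uv,z):
    o,d=ray(n,uv); return o+d*(z-o[2])/d[2]
def proj(n,X):
    c=optics.camera_model(n);K=np.array(c["K"]); p=np.array(c["R"])@np.array(X)+np.array(c["t"])
    s=p[:2]/p[2]; s=s*(1+c["k1"]*(s@s)); return K[:2,:2]@s+K[:2,2]
def crop(im,x0,y0,x1,y1,k,f):
    cv2.imwrite(f,cv2.resize(im[y0:y1,x0:x1,::-1],None,fx=k,fy=k,interpolation=cv2.INTER_CUBIC))
E
python3 - <<'E'
from h import *
s=np.load("side0.npz");t=np.load("top0.npz")
g=lambda im:(255*(im/255.)**0.6).astype(np.uint8)
crop(g(s["im"]),320,200,540,330,3.6,"pics/s_crop.png")
crop(g(t["im"]),320,180,520,310,4,"pics/t_crop.png")
E
```

```text
(no output)
```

View pics/s_crop.png

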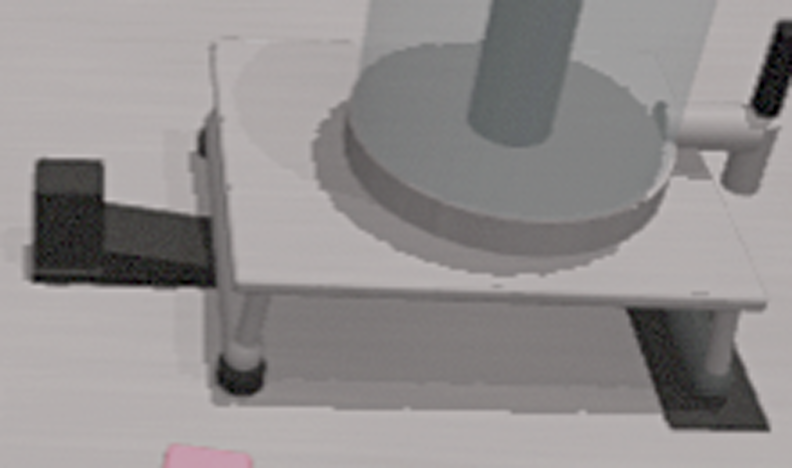

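View pics/t_crop.png

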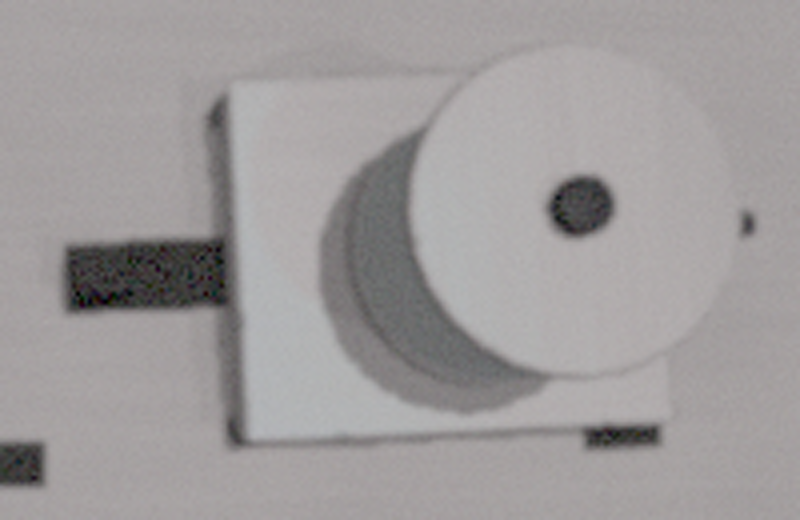

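```bash
python3 - <<'E'
from h import *
s=np.load("side0.npz");t=np.load("top0.npz")
C=lambda p,x,y,k:(np.array(p)/k)+[x,y]-0.5+0.5/k
# side block top corners
for p in [(38,160),(103,160),(104,195),(36,192)]: print("blk top side",onplane("side",C(p,320,200,3.6),.062).round(4))
for p in [(32,281),(214,286)]: print("base edge side",onplane("side",C(p,320,200,3.6),0).round(4))
for p in [(228,82),(245,442)]: print("deck rear top",onplane("top",C(p,320,180,4),.081).round(4))
for p in [(668,412)]: print("deck front",onplane("top",C(p,320,180,4),.076).round(4))
for p in [(213,40),(232,285)]: print("deck rear side",onplane("side",C(p,320,200,3.6),.081).round(4))
for p in [(764,300)]: print("deck front side",onplane("side",C(p,320,200,3.6),.076).round(4))
for p in [(585,447),(660,447)]: print("strip top",onplane("top",C(p,320,180,4),.003).round(4))
for p in [(670,428),(768,430)]: print("strip side",onplane("side",C(p,320,200,3.6),.003).round(4))
m=(t["im"].max(2)<60).astype(np.uint8); n,l,st,ce=cv2.connectedComponentsWithStats(m)
for i in range(1,n):
    if st[i,4]>150: print(st[i],ce[i])
m2=np.zeros_like(m); m2[235:262,330:374]=m[235:262,330:374]
ys,xs=np.nonzero(m2)
for x in range(334,376,3):
    c=np.nonzero(m[232:265,x])[0]
    if len(c): print(x,c.min()+232,c.max()+232, np.round(t["d"][(c.min()+c.max())//2+232,x],4))
# tray rectangle
tr=None
E
python3 - <<'E'
import sys; sys.path.insert(0,'.')
from h import *
s=np.load("side0.npz");t=np.load("top0.npz")
g=lambda im:(255*(im/255.)**0.6).astype(np.uint8)
crop(g(t["im"]),140,210,250,340,4.4,"pics/tray.png")
crop(g(t["im"]),325,225,385,270,12,"pics/wt.png")
E
```

```text
blk top side [ 0.5315 -0.039   0.062 ]
blk top side [ 0.5336 -0.0749  0.062 ]
blk top side [ 0.5023 -0.0761  0.062 ]
blk top side [ 0.5028 -0.0394  0.062 ]
base edge side [ 0.5012 -0.0375  0.    ]
base edge side [ 0.5028 -0.139   0.    ]
deck rear top [ 0.6327 -0.1367  0.081 ]
deck rear top [ 0.415  -0.1408  0.081 ]
deck front [ 0.4278 -0.3978  0.076 ]
deck rear side [ 0.6291 -0.1368  0.081 ]
deck rear side [ 0.4104 -0.1398  0.081 ]
deck front side [ 0.4202 -0.397   0.076 ]
strip top [ 0.4081 -0.3657  0.003 ]
strip top [ 0.407  -0.4141  0.003 ]
strip side [ 0.4038 -0.3643  0.003 ]
strip side [ 0.4054 -0.4128  0.003 ]
[    0     0   640    80 14393] [208.24227055  31.2341416 ]
[232 131  14  16 179] [238.15083799 138.50837989]
[634 133   6  54 161] [637.62111801 152.63975155]
[  0 145  10 117 826] [  3.25302663 196.30024213]
[235 147  25  23 174] [247.9137931  160.43678161]
[161 160  28  28 453] [172.04635762 171.2781457 ]
[175 172  23  24 207] [189.54589372 186.86956522]
[457 224  16  15 179] [464.74301676 231.18435754]
[336 238  43  25 707] [357.36350778 248.43564356]
[291 291  40  11 400] [310.6575 295.55  ]
[   0  370  127  110 9599] [ 70.69423898 415.03646213]
[ 513  374   94   86 2792] [550.51647564 416.06805158]
[ 285  426   84   54 2545] [324.31905697 455.70530452]
337 242 257 1.2794
340 242 257 1.275
343 241 257 1.2751
346 242 256 1.2733
349 241 256 1.278
352 241 256 1.277
355 240 256 1.3207
358 241 256 1.3172
361 240 256 1.3197
364 240 256 1.3182
367 240 256 1.3231
370 240 256 1.3172
373 239 256 1.3172
```

View pics/tray.png

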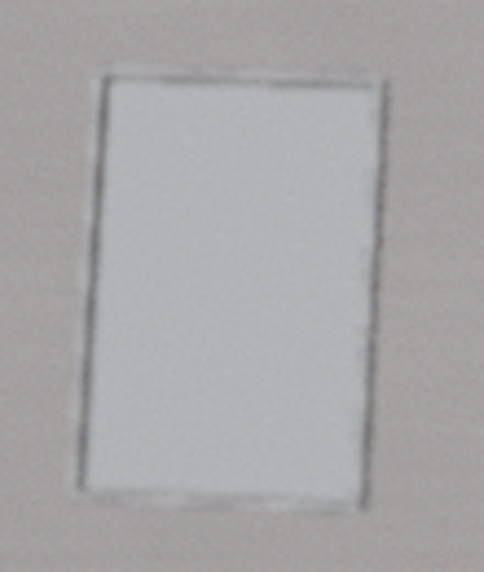

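View pics/wt.png

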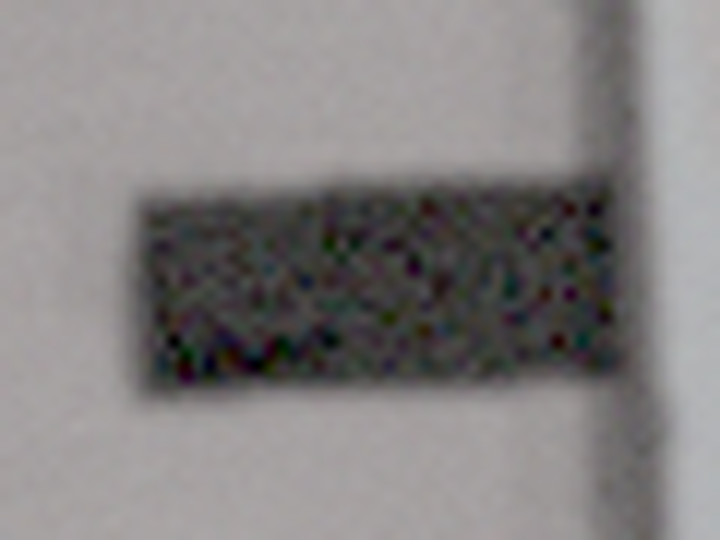

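```bash
python3 - <<'E'
from h import *
from scipy.spatial.transform import Rotation as Ro
C=lambda p,x,y,k:(np.array(p)/k)+[x,y]-0.5+0.5/k
print("block top", [onplane("top",C(p,325,225,12),.062).round(4).tolist() for p in [(145,200),(150,385),(340,187),(340,385)]])
print("ramp", [onplane("top",C(p,325,225,12),.022).round(4).tolist() for p in [(360,187),(360,383),(600,180),(600,375)]])
tc=[onplane("top",C(p,140,210,4.4),.025) for p in [(98,75),(384,75),(366,508),(77,490)]]
print("tray",np.round(tc,4).tolist(), np.mean(tc,0))
for (ps,ce) in [((124,238),0),((202,240),0),((158,328),0),((69,322),0)]: print("side tray",onplane("side",ps,.025).round(4))
def q(th): # wedge heading angle th (world), sign s
    out=[]
    for s in (1,-1):
        y=s*np.array([-np.sin(th),np.cos(th),0]); z=np.array([0,0,-1.]); x=np.cross(y,z)
        out.append(Ro.from_matrix(np.c_[x,y,z]).as_quat())
    return out
for P,th in [((.5185,-.0575,.2),-np.pi/2+.03),((.51,.02,.2),-np.pi/2),((.45,.3,.2),0),((.45,.3,.2),-np.pi),((.45,.3,.2),np.pi)]:
    for k in q(th): 
        j=r.solve_ik(P,k); print(P,th,None if j is None else np.round(j,2))
E
```

```text
block top [[0.5362, -0.038, 0.062], [0.4984, -0.0382, 0.062], [0.5381, -0.0777, 0.062], [0.4977, -0.0768, 0.062]]
ramp [[0.5423, -0.0841, 0.022], [0.501, -0.0831, 0.022], [0.5428, -0.1345, 0.022], [0.5018, -0.1334, 0.022]]
tray [[0.5856, 0.4064, 0.025], [0.5822, 0.2385, 0.025], [0.3348, 0.2491, 0.025], [0.3465, 0.4163, 0.025]] [0.46228289 0.32759841 0.025     ]
side tray [0.5772 0.4064 0.025 ]
side tray [0.5796 0.2376 0.025 ]
side tray [0.3242 0.2468 0.025 ]
side tray [0.3297 0.4056 0.025 ]
(0.5185, -0.0575, 0.2) -1.5407963267948965 [-0.26  0.39  1.62 -0.    1.13 -0.29]
(0.5185, -0.0575, 0.2) -1.5407963267948965 [-0.26  0.39  1.62 -0.    1.13  2.85]
(0.51, 0.02, 0.2) -1.5707963267948966 [-0.11  0.37  1.65 -0.    1.12 -0.11]
(0.51, 0.02, 0.2) -1.5707963267948966 [-0.11  0.37  1.65 -0.    1.12  3.03]
(0.45, 0.3, 0.2) 0 [ 0.45  0.42  1.57 -0.    1.15 -1.12]
(0.45, 0.3, 0.2) 0 [ 0.45  0.42  1.57 -0.    1.15  2.02]
(0.45, 0.3, 0.2) -3.141592653589793 [ 0.45  0.42  1.57 -0.    1.15  2.02]
(0.45, 0.3, 0.2) -3.141592653589793 [ 0.45  0.42  1.57 -0.    1.15 -1.12]
(0.45, 0.3, 0.2) 3.141592653589793 [ 0.45  0.42  1.57 -0.    1.15  2.02]
(0.45, 0.3, 0.2) 3.141592653589793 [ 0.45  0.42  1.57 -0.    1.15 -1.12]
```

```bash
cat >> h.py <<'E'
from scipy.spatial.transform import Rotation as Ro
def q(th):
    y=np.array([-np.sin(th),np.cos(th),0]); z=np.array([0,0,-1.]); x=np.cross(y,z)
    return Ro.from_matrix(np.c_[x,y,z]).as_quat()
def st(msg=""):
    s=r.read_state(); print(msg,"t=%.2f"%s["time_s"],"p",np.round(s["eef_pos"],4),"F",np.round(s["contact_force"],1),"M",np.round(s["torque"],1),"w %.4f"%s["grip_width"]); return s
def pic(tag):
    for n in ("side","top"):
        im,d=optics.get_image(n); np.savez(f"{n}_{tag}.npz",im=im,d=d); cv2.imwrite(f"pics/{n}_{tag}.png",im[:,:,::-1])
g06=lambda im:(255*(im/255.)**0.6).astype(np.uint8)
E
python3 - <<'E'
from h import *
th=-np.pi/2+.04; p=np.array([.5185,-.0575,0])
command_gripper(.065)
r.reach(p+[0,0,.2],q(th)); st()
print(r.move_straight(p+[0,0,.09],speed=.15)); st()
pic("a")
s=np.load("side_a.npz")["im"]; crop(g06(s),280,160,500,325,3.6,"pics/a_s.png")
s=np.load("top_a.npz")["im"]; crop(g06(s),280,180,480,310,4,"pics/a_t.png")
E
```

```text
t=2.73 p [ 0.5186 -0.0567  0.2001] F [ 0.2  0.5 -0. ] M [-0.  0.  0.] w 0.0649
False
 t=3.61 p [ 0.5191 -0.0575  0.0907] F [0.  0.7 0.5] M [ 0.  0. -0.] w 0.0653
```

View pics/a_s.png

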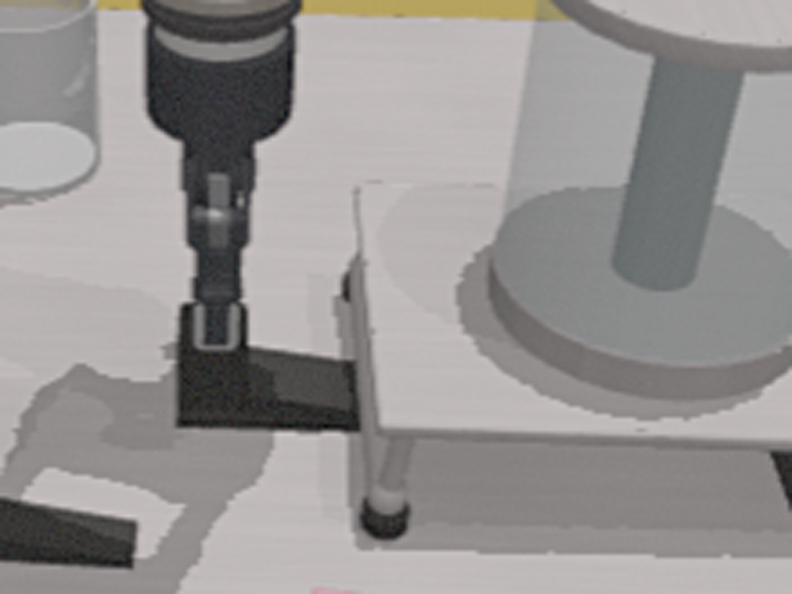

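View pics/a_t.png

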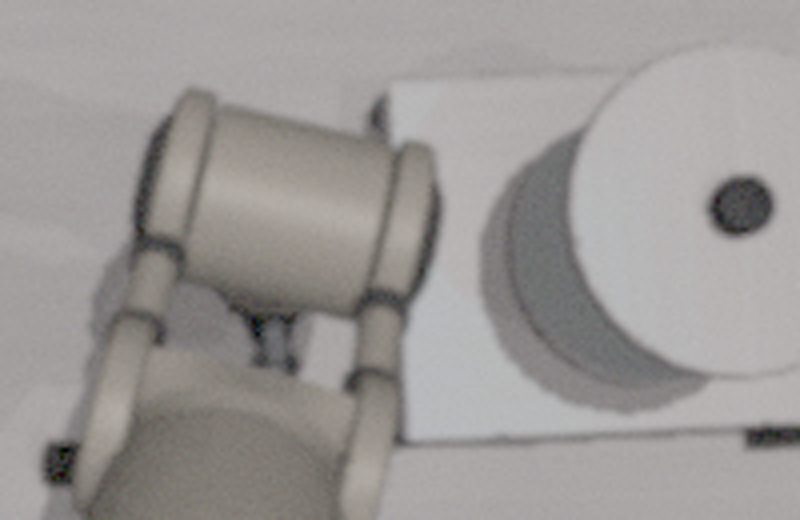

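```bash
cat >> h.py <<'E'
RM=np.array([.5221,-.1475]); TZ=.051; TH0=-np.pi/2+.03
def wp(L,a,z=TZ):
    th=TH0+a; g=RM-L*np.array([np.cos(th),np.sin(th)]); return np.array([g[0],g[1],z]),q(th)
def edge(): # rear edge of the deck, strip-x-like world y, from top view; excludes arm-covered rows
    im,_=optics.get_image("top"); return im
E
python3 - <<'E'
from h import *
p=np.array([.5185,-.0575,TZ])
print(r.move_straight(p,speed=.08,max_force=10)); st("down")
command_gripper(.02,force=100); st("grip")
L=.090
for a in (.1,.2,.1,0):
    L+=.0007; P,Q=wp(L,a); r.move_straight(P,Q,speed=.05); st(f"a={a}")
pic("b")
s=np.load("side_b.npz")["im"]; crop(g06(s),280,160,500,325,3.6,"pics/b_s.png")
E
```

```text
False
down t=4.34 p [ 0.5187 -0.0576  0.0511] F [-0.6  1.1  0.7] M [-0.  0.  0.] w 0.0649
grip t=4.74 p [ 0.5204 -0.0575  0.0523] F [5.1 2.3 4.2] M [ 0.3 -0.4 -0.2] w 0.0310
a=0.1 t=5.06 p [ 0.5124 -0.0575  0.0524] F [3.6 3.4 3.8] M [ 0.5 -0.6  0.9] w 0.0309
a=0.2 t=5.39 p [ 0.5035 -0.0582  0.0524] F [6.1 3.9 3. ] M [ 0.9 -1.   1.1] w 0.0307
a=0.1 t=5.72 p [ 0.5118 -0.0568  0.0523] F [ 2.6 -3.   5.9] M [-0.1 -0.3 -0.2] w 0.0308
a=0 t=6.06 p [ 0.5197 -0.0554  0.0523] F [-3.  -3.4  9.6] M [-0.3  0.3 -0.6] w 0.0312
```

View pics/b_s.png

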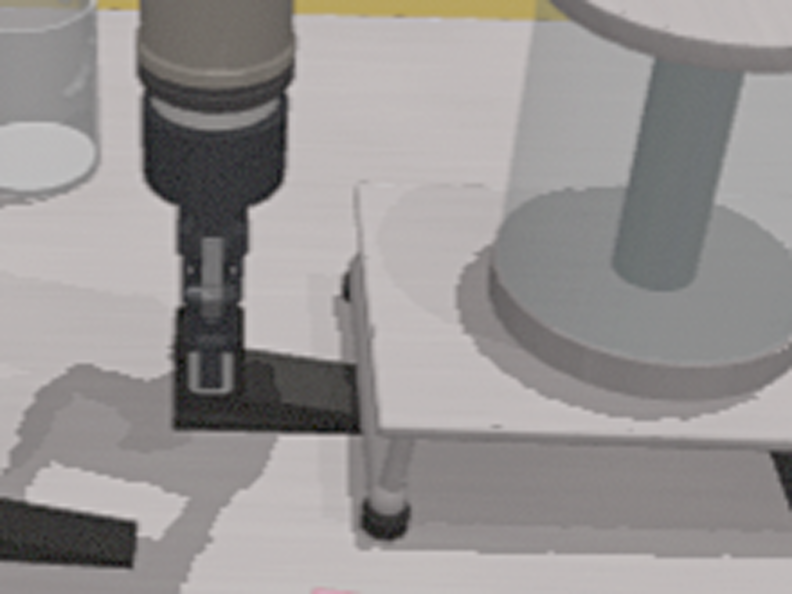

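```bash
sed -i 's/^RM=.*/RM=np.array([.5236,-.1475]); TZ=.0520; TH0=-np.pi\/2+.035/' h.py
cat >> h.py <<'E'
def shift(im):
    ref=np.load("side0.npz")["im"]; out=[]
    for (x0,y0,x1,y1) in [(372,268,412,314),(500,282,530,310),(495,195,555,255)]:
        f=lambda a:cv2.GaussianBlur(a[y0:y1,x0:x1].astype(np.float64).mean(2),(0,0),1)
        a=f(ref);b=f(im); w=cv2.createHanningWindow((x1-x0,y1-y0),cv2.CV_64F)
        (dx,dy),_=cv2.phaseCorrelate(a,b,w); out.append((round(dx,2),round(dy,2)))
    return out
def sidepic(): return optics.get_image("side")[0]
E
python3 - <<'E'
from h import *
print(shift(np.load("side_b.npz")["im"]))
L=.0928; fy=[]
for k,a in enumerate([-.1,-.2,-.1,0,.1,.2,.1,0]):
    L+=.0006; P,Q=wp(L,a); r.move_straight(P,Q,speed=.05); s=st(f"a={a} L={L:.4f}")
print(shift(sidepic()))
E
```

```text
[(0.12, 0.29), (-0.04, 0.07), (0.09, -0.01)]
a=-0.1 L=0.0934 t=6.52 p [ 0.5283 -0.0544  0.0524] F [-6.3 -1.8  6.5] M [-0.3  0.8 -0.8] w 0.0311
a=-0.2 L=0.0940 t=6.86 p [ 0.5372 -0.0543  0.0525] F [-7.3  1.7  8.1] M [ 0.1  1.1 -0.9] w 0.0306
a=-0.1 L=0.0946 t=7.20 p [ 0.529  -0.0534  0.0524] F [-6.1 -2.1  6.5] M [-0.4  0.7  0.3] w 0.0306
a=0 L=0.0952 t=7.54 p [ 0.5209 -0.0527  0.0524] F [-1.5 -3.2  2.1] M [-0.3 -0.3  0.6] w 0.0307
a=0.1 L=0.0958 t=7.88 p [ 0.5119 -0.0524  0.0523] F [3.8 1.6 1.8] M [ 0.2 -1.   0.9] w 0.0307
a=0.2 L=0.0964 t=8.22 p [ 0.5023 -0.0531  0.0524] F [4.2 5.3 1.8] M [ 0.8 -1.2  1.1] w 0.0304
a=0.1 L=0.0970 t=8.57 p [ 0.5113 -0.0516  0.0523] F [ 2.6 -1.1  4.1] M [-0.3 -0.7 -0.6] w 0.0308
a=0 L=0.0976 t=8.91 p [ 0.5193 -0.0502  0.0523] F [-3.1 -2.9  9.1] M [-0.6 -0.1 -0.6] w 0.0308
[(0.2, 0.46), (0.04, -0.04), (0.09, -0.11)]
```

```bash
python3 - <<'E'
from h import *
L=.0976
cyc=[-.1,-.2,-.1,0,.1,.2,.1,0]
for c in range(2):
    m=0
    for a in cyc:
        L+=.0007; P,Q=wp(L,a); r.move_straight(P,Q,speed=.05); F=r.read_state()["contact_force"]; m=max(m,abs(F[1]))
    st(f"L={L:.4f} maxFy {m:.1f}"); sh=shift(sidepic()); print(sh)
    if max(abs(x[0]) for x in sh)>1: print("STOP");break
E
```

```text
L=0.1032 maxFy 4.6 t=11.78 p [ 0.5187 -0.0447  0.0524] F [-5.3 -4.3 12.6] M [-0.7  0.1 -0.4] w 0.0308
[(0.17, 0.84), (-0.07, -0.07), (-0.08, -0.08)]
L=0.1088 maxFy 4.2 t=14.72 p [ 0.5182 -0.0392  0.0524] F [-6.8 -4.2 14.9] M [-0.6  0.3 -0.4] w 0.0307
[(0.09, 1.44), (-0.0, 0.07), (-0.2, -0.06)]
```

```bash
python3 - <<'E'
from h import *
L=.1088
cyc=[-.1,-.2,-.1,0,.1,.2,.1,0]
for c in range(3):
    m=0
    for a in cyc:
        L+=.0007; P,Q=wp(L,a); r.move_straight(P,Q,speed=.055); F=r.read_state()["contact_force"]; m=max(m,abs(F[1]))
    st(f"L={L:.4f} maxFy {m:.1f}"); sh=shift(sidepic()); print(sh)
    if max(abs(x[0]) for x in sh)>1: print("STOP");break
pic("c")
crop(g06(np.load("side_c.npz")["im"]),280,160,500,325,3.6,"pics/c_s.png")
E
```

```text
L=0.1144 maxFy 4.5 t=17.60 p [ 0.5179 -0.0336  0.0524] F [-7.1 -4.  14.7] M [-0.7  0.3 -0.6] w 0.0309
[(-0.07, 1.12), (0.01, 0.05), (-0.6, -0.31)]
L=0.1200 maxFy 4.8 t=20.56 p [ 0.5176 -0.028   0.0524] F [-7.1 -4.8 15.4] M [-0.7  0.3 -0.7] w 0.0309
[(-0.13, 1.51), (0.01, 0.02), (-0.74, -0.25)]
L=0.1256 maxFy 5.0 t=23.59 p [ 0.5173 -0.0225  0.0524] F [-7.5 -5.  15.2] M [-0.9  0.4 -0.7] w 0.0311
[(-0.33, 1.61), (0.06, 0.13), (-0.82, -0.26)]
```

View pics/c_s.png

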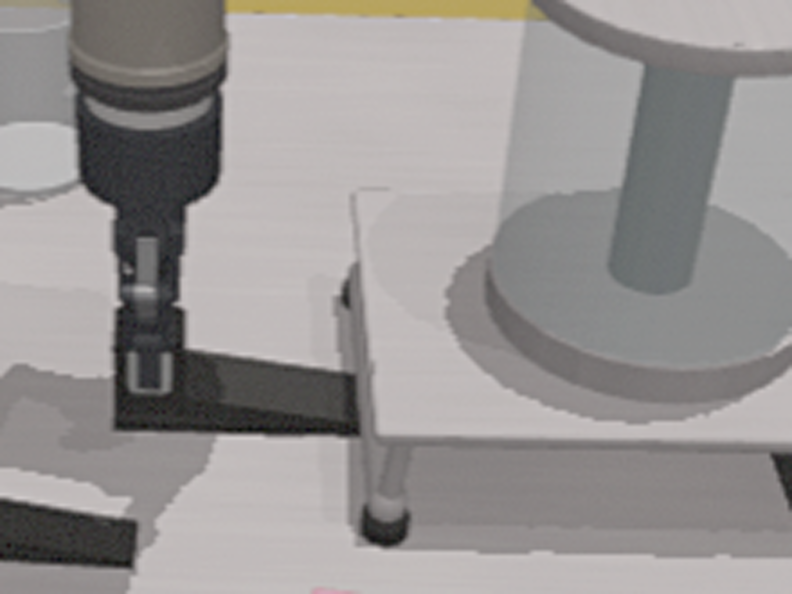

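```bash
python3 - <<'E'
from h import *
P,Q=wp(.1316,0); print(r.move_straight(P,Q,speed=.02,max_force=5)); st(); print(shift(sidepic()))
E
```

```text
True
 t=23.95 p [ 0.5173 -0.0225  0.0524] F [-2.3 -2.   5.4] M [-0.1 -0.3 -0.5] w 0.0310
[(-0.37, 1.61), (0.06, 0.25), (-0.83, -0.31)]
```

```bash
python3 - <<'E'
from h import *
P,Q=wp(.1316,0); print(r.move_straight(P,Q,speed=.02,max_force=6)); st(); print(shift(sidepic()))
E
```

```text
True
 t=24.21 p [ 0.5173 -0.0225  0.0524] F [-1.9 -0.6  4.2] M [-0.  -0.3 -0.5] w 0.0308
[(-0.36, 1.61), (0.08, 0.16), (-0.88, -0.27)]
```

```bash
python3 - <<'E'
from h import *
L=.1260
for a in [-.1,-.2,-.1,0,.1,.2,.1,0]:
    L+=.0009; P,Q=wp(L,a); r.move_straight(P,Q,speed=.055); st(f"a={a} L={L:.4f}")
print(shift(sidepic()))
E
```

```text
a=-0.1 L=0.1269 t=24.66 p [ 0.5284 -0.0212  0.0525] F [-15.2  -5.1  21.5] M [-0.8  2.1 -0.9] w 0.0309
a=-0.2 L=0.1278 t=25.04 p [ 0.5406 -0.0211  0.0525] F [-15.9  -2.5  22.7] M [-0.3  2.6 -1.2] w 0.0306
a=-0.1 L=0.1287 t=25.43 p [ 0.531  -0.0198  0.0524] F [-4.9 -5.2 11.9] M [-0.7  0.6 -0. ] w 0.0308
a=0 L=0.1296 t=25.81 p [ 0.5195 -0.0187  0.0523] F [-0.4 -5.3  6.1] M [-0.8 -0.4  0.6] w 0.0308
a=0.1 L=0.1305 t=26.19 p [ 0.507  -0.0182  0.0523] F [ 3.5 -1.3  5.7] M [-0.1 -0.9  0.8] w 0.0307
a=0.2 L=0.1314 t=26.58 p [ 0.4938 -0.0192  0.0523] F [3.7 2.  5.9] M [ 0.5 -1.   1. ] w 0.0309
a=0.1 L=0.1323 t=26.98 p [ 0.5049 -0.0166  0.0524] F [-3.  -3.2 12.3] M [-0.5  0.1 -0.5] w 0.0311
a=0 L=0.1332 t=27.37 p [ 0.5163 -0.0144  0.0524] F [-9.6 -4.2 18.6] M [-0.7  1.3 -0.8] w 0.0309
[(-0.36, 1.8), (-0.04, -0.02), (-0.91, -0.56)]
```

```bash
sed -i 's/TZ=.0520/TZ=.0527/' h.py; python3 - <<'E'
from h import *
P,Q=wp(.1332,0); r.move_straight(P,Q,speed=.02); st()
L=.1332
for a in [-.1,0,.1,0]:
    L+=.001; P,Q=wp(L,a); r.move_straight(P,Q,speed=.055); st(f"a={a} L={L:.4f}")
print(shift(sidepic()))
E
```

```text
t=27.67 p [ 0.5163 -0.0143  0.0525] F [-7.3 -3.2 12.4] M [-0.6  1.  -0.6] w 0.0304
a=-0.1 L=0.1342 t=28.06 p [ 0.5298 -0.013   0.0525] F [-5.9  0.1 12.4] M [-0.2  0.9 -0.6] w 0.0309
a=0 L=0.1352 t=28.45 p [ 0.5179 -0.012   0.0524] F [-2.3  0.3  6.7] M [-0.1  0.1  0.1] w 0.0308
a=0.1 L=0.1362 t=28.85 p [ 0.5047 -0.0123  0.0524] F [-1.1  0.8  4.6] M [-0.1  0.2  0.1] w 0.0311
a=0 L=0.1372 t=29.25 p [ 0.519  -0.0103  0.0524] F [1.2 0.3 0.3] M [-0.  -0.2  0. ] w 0.0314
[(-0.33, 1.77), (-0.02, 0.05), (-1.02, -0.38)]
```

```bash
python3 - <<'E'
from h import *
P,Q=wp(.160,0); print(r.move_straight(P,Q,speed=.04,max_force=8)); st(); 
im=sidepic(); print(shift(im)); crop(g06(im),240,160,500,325,3,"pics/d_s.png")
E
```

```text
False
 t=30.02 p [0.5178 0.0127 0.0526] F [-0.6 -0.  -2. ] M [ 0.1 -0.   0. ] w 0.0306
[(-0.46, 1.95), (0.02, -0.03), (-0.99, -0.38)]
```

View pics/d_s.png

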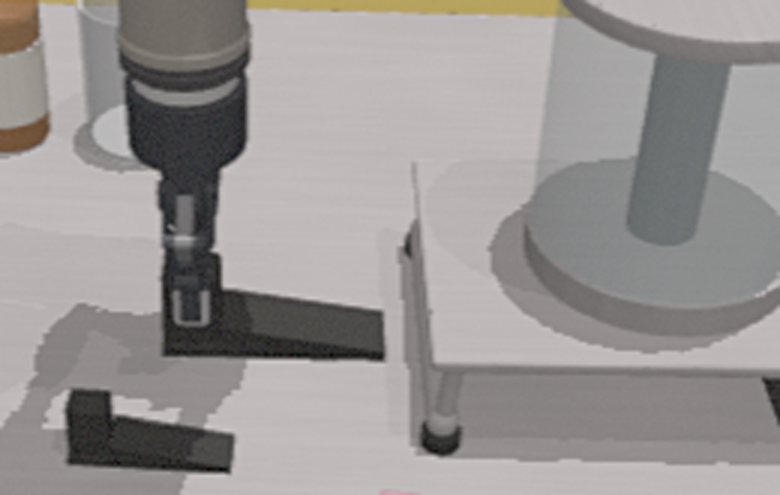

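```bash
python3 - <<'E'
from h import *
im=None
p=r.read_state()["eef_pos"]
r.move_straight([p[0],p[1]+.005,.14],speed=.12); st("lift")
h=-.035; G=np.array([.4575,.326])-.055*np.array([np.cos(h),np.sin(h)])
r.move_straight([G[0],G[1],.14],q(h),speed=.15); st("over")
pic("e")
s=np.load("side_e.npz")["im"]; crop(g06(s),40,140,300,340,3,"pics/e_s.png")
s=np.load("top_e.npz")["im"]; crop(g06(s),120,200,320,350,4,"pics/e_t.png")
E
```

```text
lift t=30.94 p [0.5174 0.0175 0.1394] F [-0.5  0.2 -2.9] M [ 0.1  0.  -0. ] w 0.0313
over t=33.30 p [0.4027 0.3275 0.14  ] F [ 0.4 -0.1 -2.1] M [ 0.  0. -0.] w 0.0312
```

View pics/e_s.png

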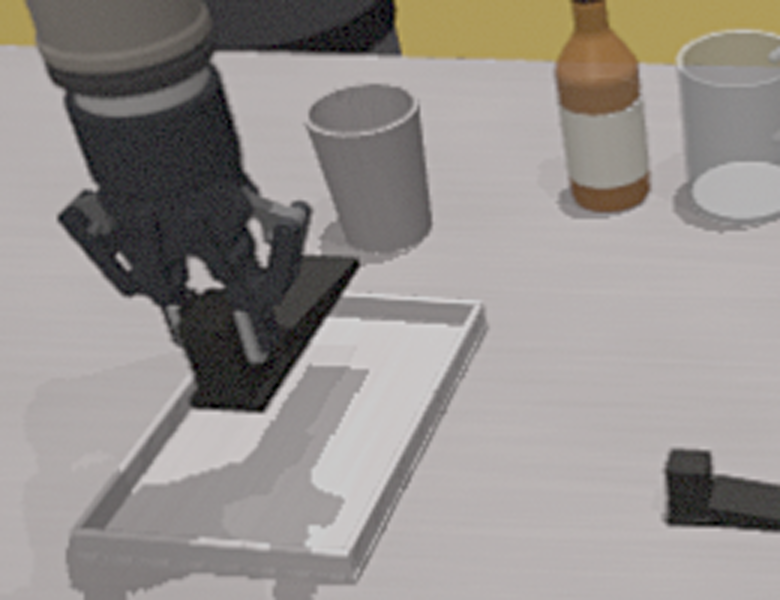

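View pics/e_t.png

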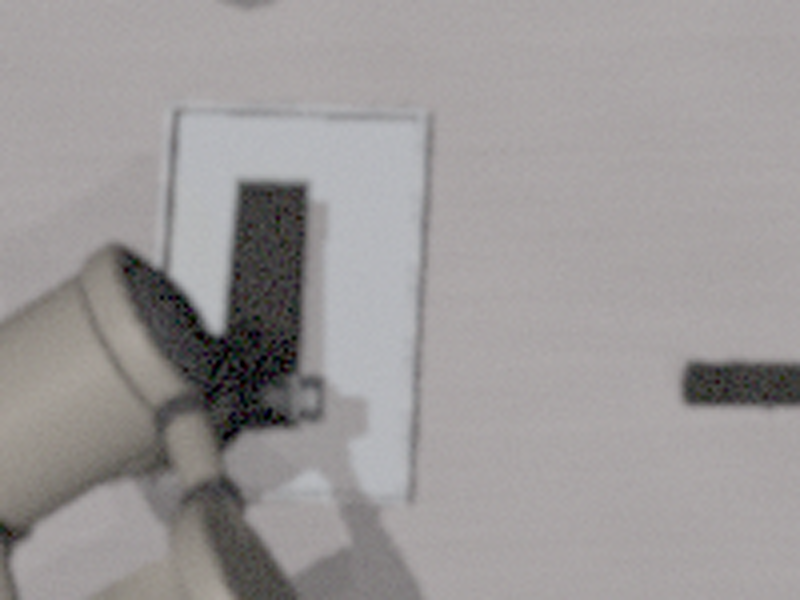

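```bash
python3 - <<'E'
from h import *
p=r.read_state()["eef_pos"]
r.move_straight([p[0],p[1],.066],speed=.1); r.hold(.2); st("near")
print(r.move_straight([p[0],p[1],.0565],speed=.012,max_force=4)); st("down")
r.hold(.2); st()
pic("f")
s=np.load("side_f.npz")["im"]; crop(g06(s),40,140,300,340,3,"pics/f_s.png")
E
```

```text
near t=34.49 p [0.4031 0.3278 0.0666] F [ 0.8 -1.  -2.7] M [-0.   0.1 -0. ] w 0.0309
True
down t=35.17 p [0.4026 0.3275 0.0574] F [-1.1  0.4  5. ] M [ 0.1 -0.   0. ] w 0.0311
 t=35.38 p [0.4026 0.3275 0.0574] F [ 0.2 -0.7  4.7] M [ 0. -0.  0.] w 0.0308
```

View pics/f_s.png

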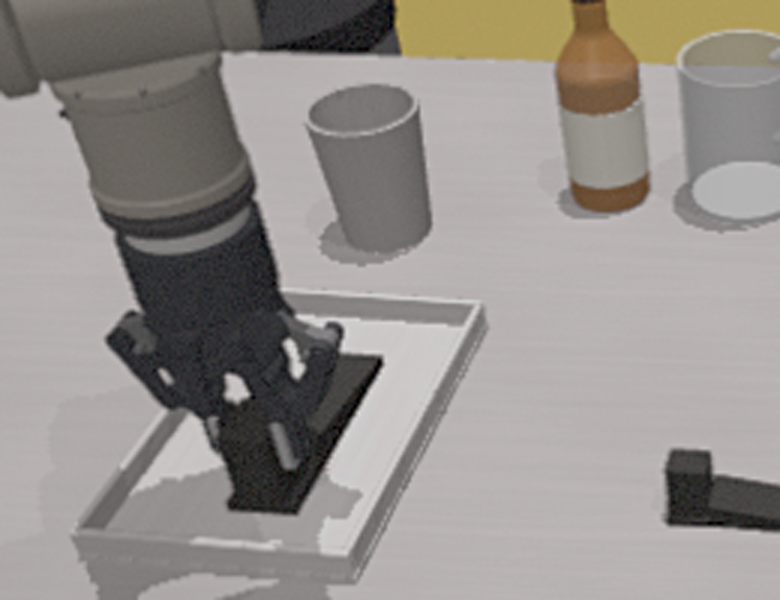

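Contact came at the expected height (0.0574), with the wedge inside the tray and clear of its walls. Releasing.

```bash
python3 - <<'E'
from h import *
p=r.read_state()["eef_pos"]
command_gripper(.055); st("open")
r.move_straight([p[0],p[1],.2],speed=.1)
r.reach([.30,.32,.28],q(-.035)); r.hold(.3); st("away")
pic("g")
s=np.load("side_g.npz")["im"]; print(shift(s)); crop(g06(s),40,140,560,340,1.5,"pics/g_s.png")
s=np.load("top_g.npz")["im"]; crop(g06(s),120,100,520,350,2,"pics/g_t.png")
E
```

```text
open t=35.83 p [0.4018 0.327  0.0564] F [-0.8  0.6  0.8] M [-0. -0. -0.] w 0.0553
away t=38.30 p [0.3005 0.3198 0.2791] F [-0.5 -0.6 -0.1] M [-0. -0.  0.] w 0.0550
[(-0.45, 1.96), (-0.01, -0.03), (-0.95, -0.33)]
```

View pics/g_s.png

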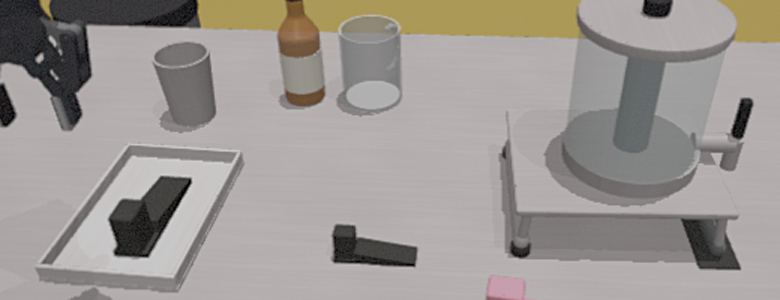

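View pics/g_t.png

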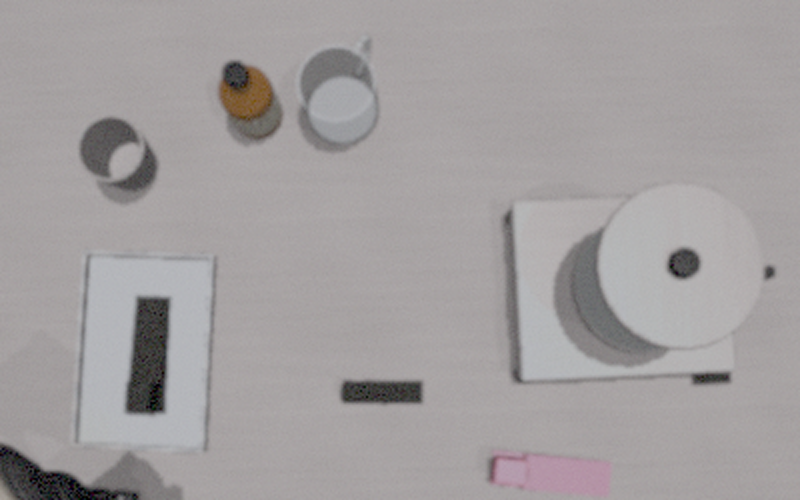

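```bash
python3 - <<'E'
from h import *
r.finish_job(); st()
E
```

```text
the job is handed in; nothing more can be done
the job is handed in; nothing more can be done
```

I worked the larger black wedge (the one under the rail) loose, laid it in the metal tray and handed the job in at about 38 s of the 62 s allowed. The interface gives no verdict, so the results below are my own checks.

**Loosening:** I pinched the grip block and swung the wedge up to 0.2 rad to each side about the rail, drawing it out 0.6–1 mm per step to about 47 mm. By then the forces had fallen to about 1 N, so I drew it straight the rest of the way. The block ended about 70 mm from its start, well past the 52 mm needed. The pull along the counter stayed at about 5 N at the points where I read it.

**Dispenser:** Against the first picture, the front leg moved less than 0.1 px in the last side view, so I saw no shift on the counter. The rear dropped about 2 px and then settled. I judged it level from that picture and from the wedge being fully out; I did not measure the tilt directly.

**Placing:** I lowered the wedge under a force limit, and it touched down 5 mm above counter level, which is the tray floor's height. The last pictures show it lying flat near the middle of the tray, clear of the walls, with the gripper clear of everything. The jug, bottle and steel cup look undisturbed.

**Checks that disagreed:**
- The two cameras differed by up to about 9 mm on the tray's position; I used the mean, and the clearance was ample.
- Two short straight pulls under a force limit stopped at once.
- Part of the load was my own pressing on the counter (up to about 23 N). I raised the hold by 0.7 mm and it went away over the next swings.

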